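# Key the quarter-turn fastener round and hold the lamp-supply panel shut

### The arm

A 6-joint arm with a two-finger parallel gripper is mounted at the origin on the work surface. World frame = base frame: x ahead of the robot, y to its left, z up, the work surface at z = 0. Lengths are in m, angles in rad, forces in N, time in s.
With the tool pointing down it reaches from about 0.25 to 0.725 m from the base axis. Payload 4 kg.
Tool frame: the origin (TCP) lies between the finger pads; the fingertips stand 17 mm ahead of it and the grasp point (between the pads) lies 2 mm behind it (arm.nose_length is the distance from the TCP to the fingertips, in m); z points along the fingers, y is the line along which they close (so a half turn about z gives the same grasp; the last joint's range is limited). The gripper opens to 85 mm and grips with 20 to 120 N. Pads are 22 mm wide; open, the fingers measure 114 mm over their backs; the gripper's body (76 mm by 85 mm) begins 54 mm behind the grasp point. The pads swing forward as they close: fully open they stand 13 mm farther back than shut.
Start: joints at [1.186, 0.241, 0.005, 1.335, 0, 1.571], TCP at [0.188, 0.463, 0.248] pointing down, gripper open.
Joint ranges: [-2.72, 2.72], [-1.05, 1.87], [-1.09, 1.28], [-1.99, 2.15], [-1.42, 1.44], [-3.14, 3.14]. Speed limits (rad/s): [2.79, 2.79, 3.14, 3.14, 3.14, 3.14].

### API

Orientations are given as a 3x3 rotation matrix whose columns are the frame's x, y, z axes.
In Python, from workcell import arm gives the robot as it stands.
- The arm moves only by the tool arm_command, never from a script. Its argument "rows" is a list of rows, each a list of 5 numbers: the shift along the world's x, y, z in m, then the turn about the world's z in degrees, then the finger opening in m, from 0 to 0.0854. In form: [[dx, dy, dz, yaw, fingers], ...]. A call has 1 to 12 rows; each row shifts and turns the commanded pose from where the row before left it; what a row does not reach is not made up. A row lasts 1/12 s, in which the tool goes at most 41.7 mm and 7.16 degrees, less where a joint would pass 70% of its speed; a pose out of reach is approached as far as the arm can. A call with a gripper value outside its range is refused whole. The fingers move at their own pace and stop on an object; "squeeze" is the grip in N (left out, the last holds). Time passes only in rows, so rows that do not move let the fingers close. It gives the time, the measured TCP pose, the force, the opening and the grip force at its end, in the units of the state.
- arm.read_state(): the state, without advancing time (a new reading comes with each control period).
- arm.camera(name): name is "scene" or "side" or "wrist"; returns a dict with "image" (480x640x3 uint8, red, green, blue), "depth" (480x640 float32, m along the optical axis (not along the pixel's ray), 0 where there is no reading), "K" (3x3 intrinsics, pixels), "distortion" ([k1, k2, p1, p2, k3] as OpenCV has them; the pictures are not rectified), "pose" (4x4, takes a point from camera to world coordinates); the wrist camera has in their place "hand_eye" (4x4, takes a point from camera to tool coordinates, whose origin is the TCP and whose axes are the flange's). Camera axes: x right, y up, looking along -z (the intrinsics and any distortion apply to the point x, -y, -z); pixel columns grow to the right and rows downward; lengths in m; the calibration is good to about 2 mm. A picture is of the moment at which its call begins: read the wrist's pose just before it.
- arm.job_done(): hands the job in; it is judged then, once.
Trained networks look in a picture, given as the dict that the camera call returned (one of the last four; its "shot" number tells which), for a name from the list of things; names that differ only in an ending like _2 or _b are one class to them, and where a whole thing is asked for, a point or a joint stands for the part that bears it (a point fixed in the world has none). Each returns a list of dicts, best first, with "score" (0 to 1); they miss things now and then, are a little off and sometimes report something else, mostly with a low value. They report only what shows in the picture. A call takes as long as a camera call.
- arm.cut_out(picture, query): "pixels" (480x640 bool, what is visible of it) and "bbox" ([centre column, centre row, width, height] in pixels, round what is visible of it).
The state is a dict: "time_s": time; "q": joint angles; "dq": joint speeds; "joint_efforts": joint torques, N m; "tcp_pos": TCP position; "tcp_rot": TCP orientation; "force": force on the tool from outside, world axes, zero at the start; "torque": the same for the moment, N m; "opening": finger opening in m; "finger_force": force on a finger pad.
Only numpy, scipy, OpenCV 4.12 (cv2) and the standard library are available. Lean on these libraries where they do the work, as an engineer would, in place of code of your own. Each camera call takes 0.05 s, during which the arm holds its last target. There are 200 camera calls.

### The job

Pick up the key that stands on the bench and push its sleeve fully down onto the flat-sided spigot of the quarter-turn fastener on the lamp supply's access panel. Turn the fastener clockwise with the key until the slot in its head lines up with the index lines on the panel, then press down through the key until the panel is flush with its frame. Finish like that, still gripping the key and holding the panel pressed home; leave the other things on the bench where they are.

Things in the scene. Friction and masses are not known exactly. Their poses are not given: they have to be found in the camera images.
- key: Loose key standing upright, 72 mm tall, 130 to 250 g. Below: steel sleeve 43 (x) by 28 (y) by 32 mm high with a socket 27 (x) by 12 (y) mm, 24 deep, open downwards. Above, z 32 to 72 mm: flat grey grip 48 mm (x) by 10 mm thick (y), pinched across its thickness. Origin: centre of the underside; x along socket and grip. A half turn about z makes no difference.
- unit: Lamp supply, fixed: grey box 240 (x) by 200 (y) mm, the top rim (the panel's frame) at z = 90 mm. Origin: centre of the underside. A bare aluminium access panel, 200 by 160 mm, floats in its top with the fastener at its centre. Two black index lines on the panel lie along the unit's x axis, 38 to 64 mm each side of the fastener's centre.
- fastener: Quarter-turn fastener: round steel head 68 mm across, 4 mm thick, with a dark flat-sided spigot, 24.5 (x) by 9.5 (y) mm, 21 high, straight for 11 mm, then tapering to 19 by 4 mm. Origin: on the turning axis at the head's top face, where the sleeve's rim seats (100 mm above the bench with the panel loose, 94 home). x along the spigot's long side and the black slot line in the head.
- spigot_tip (a point): Top of the spigot, same axes as fastener. The fastener starts 0.8 to 1.5 rad short of aligned and turns clockwise from above (yaw falls) until its x axis is parallel to the unit's, either way round; stops lie 0.1 rad past that and a quarter turn before it. Friction 0.04 N m; the key has up to 0.12 rad of play. More than 0.2 rad off, a hidden pin blocks the panel after 1 mm.
- panel (a joint): How far the access panel has been pressed down, in m: 0 loose (its top 6 mm above the frame), 0.006 home (flush). Springs push it up: it starts to move at about 4 N and takes 10 N to hold home; it springs back when let go.
- tissue_box: Bystander: tissue box 230 x 120 x 85 mm (with a tissue 55 mm higher). Origin: centre of the underside.
- bottle: Bystander: amber bottle, 60 mm across, 120 mm tall. Origin: centre of the underside.
- tip_rack: Bystander: grey pipette tip rack 110 x 80 x 61 mm. Origin: centre of the underside.
- slide_box: Bystander: white slide box 100 x 75 x 28 mm. Origin: centre of the underside.

How it is judged:
On the way, in this order (a step that is already met when the one before it is completed fails the run):
1. the key's sleeve is pushed fully home on the fastener's spigot (z of key in the frame of fastener below 0.003 m and horizontal distance between key and fastener below 0.004 m and angle between the x axis of key and the x axis of fastener, either way round below 0.25 rad and angle between key's own z axis and vertical below 0.1 rad), for 0.2 s.
2. the fastener is turned, with the key on it, until its slot lines up with the index lines (all of step 1 and angle between the x axis of fastener and the x axis of unit, either way round below 0.2 rad), for 0.2 s.
At the end, for the whole second after the job is handed in: For the last second: sleeve home on the spigot (rim within 3 mm of the head, centred within 4 mm, upright and in line), slot within 0.2 rad of the index lines, panel within 1 mm of flush, fingers gripping the key (over 3 N) and the key pressing the fastener (over 4 N) (all of step 2 and value of joint panel above 0.005 m and contact force between the fingers and key above 3 N and contact force between key and fastener above 4 N); the arm keeps its last pose, push and grip.
It fails at once if the tissue box is moved more than 30 mm or tipped (distance of tissue_box from where it was at the start of the episode above 0.03 m or angle between tissue_box's own z axis and vertical above 0.5 rad).
It fails at once if the bottle is moved more than 30 mm or tipped (distance of bottle from where it was at the start of the episode above 0.03 m or angle between bottle's own z axis and vertical above 0.5 rad).
It fails at once if the tip rack is moved more than 30 mm or tipped (distance of tip_rack from where it was at the start of the episode above 0.03 m or angle between tip_rack's own z axis and vertical above 0.5 rad).
It fails at once if the slide box is moved more than 30 mm or tipped (distance of slide_box from where it was at the start of the episode above 0.03 m or angle between slide_box's own z axis and vertical above 0.5 rad).
It also fails if it takes over 38 s, if anything falls off the work surface, if the arm or the gripper's body presses on something with over 40 N, if the wrist force passes 120 N, or if a joint passes its speed limit or range.

## Working session

There is one attempt and no reset: what is moved stays moved. The work goes in short steps, Python scripts to look and compute and a tool call to move; the robot and the scene stay as the last step left them, time stands still between calls to the robot, and variables do not carry over. Pictures are saved under pics/ and viewed, at most 10 in all, crops included, and the job is handed in when it is done.

Besides the shell and the picture viewer there is one more tool, called after ">>>" as a command line: name --pt "numbers of a row" for each row, then --argument value for the rest. arm_command: Moves the arm, as the interface text tells. Its arguments: {"type":"object","properties":{"rows":{"type":"array","items":{"type":"array","items":{"type":"number"}}},"squeeze":{"type":"number"}},"required":["rows"]}

```bash
mkdir -p pics; cat > h.py <<'E'
import numpy as np, cv2
from workcell import arm
def shot(name):
    s=arm.read_state(); p=arm.camera(name)
    if name=="wrist":
        T=np.eye(4);T[:3,:3]=np.array(s["tcp_rot"]);T[:3,3]=s["tcp_pos"]; p["P"]=T@np.array(p["hand_eye"])
    else: p["P"]=np.array(p["pose"])
    return p
def save(p,f): cv2.imwrite(f,p["image"][:,:,::-1])
def rays(p,uv):
    n=cv2.undistortPoints(np.array(uv,float).reshape(-1,1,2),np.array(p["K"],float),np.array(p["distortion"],float)).reshape(-1,2)
    return np.c_[n[:,0],-n[:,1],-np.ones(len(n))]
def world(p,uv,d):
    c=rays(p,uv)*np.array(d).reshape(-1,1); return c@p["P"][:3,:3].T+p["P"][:3,3]
def onplane(p,uv,z):
    r=rays(p,uv)@p["P"][:3,:3].T; o=p["P"][:3,3]; return o+r*((z-o[2])/r[:,2])[:,None]
def cloud(p,m):
    m=m&(p["depth"]>0); v,u=np.nonzero(m); return world(p,np.c_[u,v],p["depth"][v,u])
E
python3 - <<'E'
from h import *
for n in ("scene","side","wrist"):
    p=shot(n); save(p,f"pics/{n}0.png"); print(n,p["P"][:3,3].round(3))
    for q in ("key","unit","fastener","tissue_box","bottle","tip_rack","slide_box"):
        r=arm.cut_out(p,q)
        if r and r[0]["score"]>.3:
            c=cloud(p,r[0]["pixels"])
            print(q,round(r[0]["score"],2),np.round(r[0]["bbox"]),len(c), *( [np.percentile(c,[3,50,97],axis=0).round(3).tolist()] if len(c) else []))
s=arm.read_state();print(s["tcp_pos"],s["tcp_rot"])
a=cv2.imread("pics/scene0.png");b=cv2.imread("pics/side0.png")
E
```

```text
scene [ 1.116 -0.593  1.12 ]
key 0.78 [225. 328.  21.  34.] 444 [[0.495, -0.286, 0.002], [0.509, -0.266, 0.036], [0.52, -0.239, 0.076]]
unit 0.95 [323. 257. 117. 110.] 7817 [[0.413, -0.058, 0.01], [0.557, 0.033, 0.095], [0.661, 0.153, 0.104]]
fastener 0.78 [324. 241.  24.  16.] 438 [[0.5, 0.029, 0.099], [0.533, 0.055, 0.103], [0.56, 0.088, 0.123]]
tissue_box 0.63 [406. 152.  87.  61.] 3346 [[0.344, 0.477, 0.009], [0.463, 0.52, 0.085], [0.564, 0.617, 0.126]]
bottle 0.59 [225. 417.  30.  43.] 993 [[0.657, -0.446, 0.01], [0.688, -0.423, 0.083], [0.704, -0.393, 0.124]]
slide_box 0.71 [114. 335.  52.  41.] 1243 [[0.249, -0.498, 0.008], [0.302, -0.458, 0.03], [0.346, -0.415, 0.034]]
side [0.477 0.944 0.703]
key 0.69 [336. 213.  12.  24.] 253 [[0.482, -0.286, -0.001], [0.501, -0.246, 0.029], [0.518, -0.236, 0.073]]
unit 0.73 [315. 278. 122.  93.] 8226 [[0.41, -0.023, 0.007], [0.527, 0.128, 0.09], [0.653, 0.18, 0.1]]
fastener 0.83 [320. 254.  33.  19.] 399 [[0.499, 0.032, 0.096], [0.528, 0.066, 0.1], [0.558, 0.091, 0.12]]
tissue_box 0.68 [353. 445. 169.  68.] 9524 [[0.338, 0.491, 0.083], [0.
[... 217 characters left out ...]
0.759, -0.193, 0.047], [0.808, -0.178, 0.062]]
slide_box 0.85 [398. 193.  38.  21.] 540 [[0.237, -0.491, 0.002], [0.293, -0.433, 0.027], [0.344, -0.407, 0.031]]
wrist [0.116 0.491 0.372]
key 0.52 [107. 477.  41.   6.] 188 [[0.405, 0.051, -0.002], [0.411, 0.081, 0.002], [0.417, 0.102, 0.007]]
unit 0.59 [107. 477.  41.   7.] 190 [[0.404, 0.05, -0.002], [0.411, 0.08, 0.002], [0.417, 0.101, 0.007]]
tissue_box 0.75 [481. 379. 178. 203.] 10421 [[0.319, 0.475, 0.003], [0.342, 0.549, 0.082], [0.435, 0.598, 0.134]]
[0.18770266 0.4634279  0.24831181] [[-9.26863207e-01  3.75399248e-01  3.16080696e-05]
 [ 3.75399248e-01  9.26863207e-01  3.40393663e-06]
 [-2.80185215e-05  1.50206292e-05 -9.99999999e-01]]
```

View pics/scene0.png

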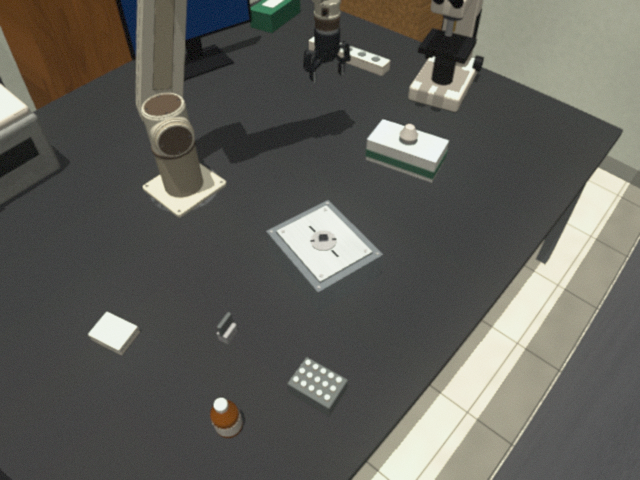

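View pics/side0.png

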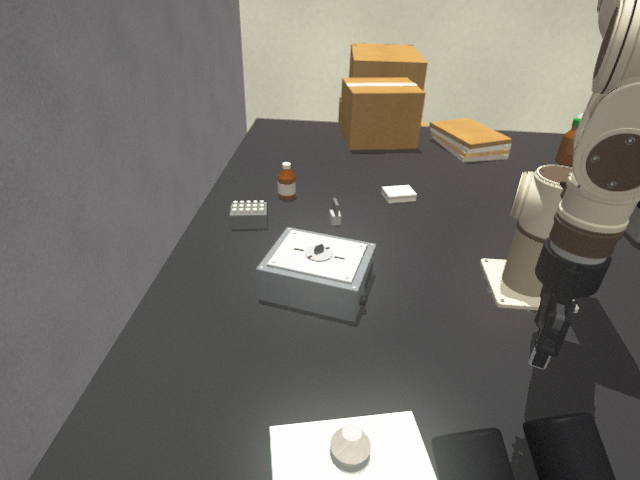

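Scene view: the unit is at about (323,257) with the spigot at (324,241), and the key stands at (225,328). Side view: the key is at (336,213), with the bottle and tip rack well away from it. Next I move the wrist camera over the unit.

>>> arm_command --pt "0.027 -0.03 0.005 0 0.085" --pt "0.027 -0.03 0.005 0 0.085" --pt "0.027 -0.03 0.005 0 0.085" --pt "0.027 -0.03 0.005 0 0.085" --pt "0.027 -0.03 0.005 0 0.085" --pt "0.027 -0.03 0.005 0 0.085" --pt "0.027 -0.03 0.005 0 0.085" --pt "0.027 -0.03 0.005 0 0.085" --pt "0.027 -0.03 0.005 0 0.085" --pt "0.027 -0.03 0.005 0 0.085" --pt "0.027 -0.03 0.005 0 0.085" --pt "0.027 -0.03 0.005 0 0.085"

```text
time_s: 2.2
tcp_pos: [0.5127, 0.1016, 0.3087]
tcp_rot: [[-0.927, 0.376, 0.001], [0.376, 0.927, 0.0], [-0.0, 0.0, -1.0]]
force: [0.3, 0.9, 0.2]
opening: 0.085
finger_force: 0.0
```

```bash
python3 - <<'E'
from h import *
p=shot("wrist"); save(p,"pics/w1.png"); np.save("w1P.npy",p["P"]); print(p["P"].round(3),np.array(p["K"]).round(1).tolist(),np.array(p["distortion"]).round(3))
for q in ("unit","fastener","spigot_tip","key"):
    for r in arm.cut_out(p,q)[:1]:
        c=cloud(p,r["pixels"]); print(q,r["score"],np.round(r["bbox"]),np.percentile(c,[2,50,98],axis=0).round(4).tolist())
s=arm.read_state();print(s["time_s"],s["tcp_pos"])
E
```

```text
[[ 0.376 -0.884 -0.277  0.441]
 [ 0.927  0.359  0.111  0.13 ]
 [ 0.001 -0.299  0.954  0.432]
 [ 0.     0.     0.     1.   ]] [[390.0, 0.0, 325.3], [0.0, 390.0, 241.1], [0.0, 0.0, 1.0]] [-0.036  0.     0.     0.     0.   ]
unit 0.56 [279. 224. 260. 286.] [[0.408, -0.0406, 0.0827], [0.5105, 0.065, 0.0939], [0.6452, 0.1647, 0.099]]
spigot_tip 0.9 [288. 244.  69.  72.] [[0.4988, 0.0279, 0.0966], [0.527, 0.0595, 0.0984], [0.5594, 0.0886, 0.1188]]
key 0.8 [ 34. 306.  68.  60.] [[0.4851, -0.2859, -0.0019], [0.4996, -0.2461, 0.0302], [0.5192, -0.2393, 0.0709]]
2.45 [0.51133082 0.10339209 0.30792368]
```

View pics/w1.png

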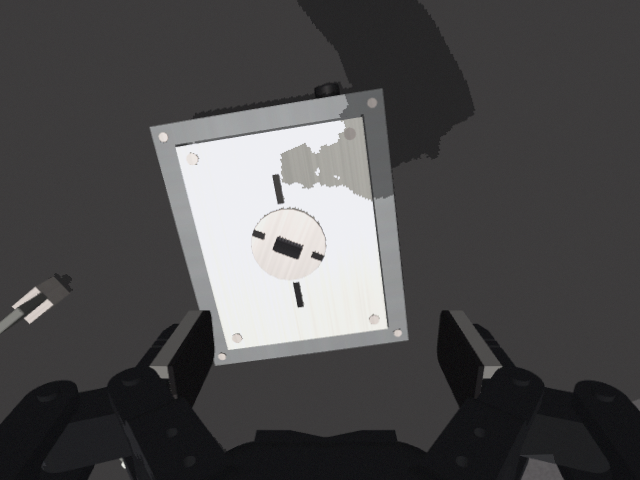

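Wrist view: the fastener head is at (288,244) with slot marks at (258,234) and (318,257). The index lines are at (277,189) and (298,295), and the key is at (40,300). Next I compute the positions.

```bash
cat > seg.py <<'E'
from h import *
def dark(p,box,thr=70,amin=20):
    x0,y0,x1,y1=box; g=cv2.cvtColor(p["image"],cv2.COLOR_RGB2GRAY); m=np.zeros_like(g); m[y0:y1,x0:x1]=(g[y0:y1,x0:x1]<thr)
    n,l,st,c=cv2.connectedComponentsWithStats(m); return [(c[i],st[i,4],l==i) for i in range(1,n) if st[i,4]>=amin]
def pca(w):
    c=w[:,:2].mean(0); _,_,v=np.linalg.svd(w[:,:2]-c,full_matrices=False); return c,np.degrees(np.arctan2(v[0,1],v[0,0]))%180
E
python3 - <<'E'
from seg import *
p=shot("wrist")
W=[]
for c,a,m in dark(p,(235,165,345,315)):
    w=onplane(p,[c],.12 if a>250 else .1)[0]; W.append(w); print(c.round(1),a,w.round(4))
r=arm.cut_out(p,"spigot_tip")[0]
m=r["pixels"].astype(np.uint8); cn=max(cv2.findContours(m,0,1)[0],key=cv2.contourArea).reshape(-1,2)
w=onplane(p,cn,.1); (cx,cy),rad=cv2.minEnclosingCircle(w[:,:2].astype(np.float32)); print("head",cx,cy,rad)
r=arm.cut_out(p,"key")[0]; c=cloud(p,r["pixels"]); t=c[c[:,2]>.06]; print(len(t),pca(t),np.median(t[:,2]))
print(p["P"][:3,3])
# fixed cameras: spigot/head
for n in("scene","side"):
    p=shot(n); r=arm.cut_out(p,"key")[0]; c=cloud(p,r["pixels"]); t=c[c[:,2]>.04]; print(n,len(t),pca(t) if len(t)>3 else 0, t[:,:2].min(0),t[:,:2].max(0))
E
```

```text
[276.3 191.6] 146 [0.4787 0.0703 0.1   ]
[257.  236.9] 53 [0.5093 0.0377 0.1   ]
[285.8 250.6] 351 [0.5252 0.0608 0.12  ]
[315.9 258.6] 52 [0.5479 0.0784 0.1   ]
[296.9 297. ] 116 [0.5764 0.0474 0.1   ]
head 0.5289642214775085 0.05803290382027626 0.03420338034629822
341 (array([ 0.50015607, -0.25409801]), np.float64(106.5016112039901)) 0.06951918169020066
[0.44004453 0.13133656 0.43170215]Traceback (most recent call last):
  File "<stdin>", line 13, in <module>
IndexError: list index out of range
```

```bash
python3 -c "
from h import *
s=arm.read_state();print(s['time_s'],np.degrees(s['q']).round(1),s['tcp_pos'])"
```

```text
2.7 [11.6 15.3 11.2 85.9  0.  33.5] [0.5109231  0.10463455 0.30848741]
```

>>> arm_command --pt "-0.001 -0.03 -0.002 7.1 0.085" --pt "-0.001 -0.03 -0.002 7.1 0.085" --pt "-0.001 -0.03 -0.002 7.1 0.085" --pt "-0.001 -0.03 -0.002 7.1 0.085" --pt "-0.001 -0.03 -0.002 7.1 0.085" --pt "-0.001 -0.03 -0.002 7.1 0.085" --pt "-0.001 -0.03 -0.002 7.1 0.085" --pt "-0.001 -0.03 -0.002 7.1 0.085" --pt "-0.001 -0.03 -0.002 7.1 0.085" --pt "-0.001 -0.03 -0.002 7.1 0.085" --pt "-0.001 -0.03 -0.002 7.1 0.085" --pt "0 -0.028 -0.006 7.1 0.085"

```text
time_s: 3.7
tcp_pos: [0.5009, -0.2553, 0.2812]
tcp_rot: [[-0.445, -0.896, 0.002], [-0.896, 0.445, -0.001], [0.0, -0.002, -1.0]]
force: [0.0, 0.5, 0.1]
opening: 0.0854
finger_force: 0.0
```

>>> arm_command --pt "0 0 -0.005 7.1 0.085" --pt "0 0 -0.005 7.1 0.085" --pt "0 0 -0.005 7.1 0.085" --pt "0 0 -0.005 7.1 0.085" --pt "0 0 -0.005 7.1 0.085" --pt "0 0 -0.005 7.1 0.085" --pt "0 0 0 0 0.085" --pt "0 0 0 0 0.085"

```text
time_s: 4.37
tcp_pos: [0.5007, -0.2537, 0.2503]
tcp_rot: [[0.27, -0.963, -0.0], [-0.963, -0.27, 0.0], [-0.0, 0.0, -1.0]]
force: [-0.5, -0.4, 0.7]
opening: 0.085
finger_force: 0.0
```

```bash
python3 - <<'E'
from seg import *
p=shot("wrist"); save(p,"pics/w2.png"); np.savez("w2.npz",**{k:np.array(p[k]) for k in("image","depth","K","distortion","P")})
s=arm.read_state();print(s["time_s"],s["tcp_pos"],np.degrees(s["q"]).round(0),np.degrees(np.arctan2(s["tcp_rot"][1][1],s["tcp_rot"][0][1])))
r=arm.cut_out(p,"key")
if r:
    c=cloud(p,r[0]["pixels"]); t=c[c[:,2]>.062]; print(r[0]["score"],r[0]["bbox"],len(c),len(t)); 
    c0,a=pca(t); print(c0,a,np.percentile(t,[2,50,98],axis=0).round(4))
    print(cv2.minAreaRect(t[:,:2].astype(np.float32)*1000)); b=c[(c[:,2]>.025)&(c[:,2]<.036)]; print(len(b),cv2.minAreaRect(b[:,:2].astype(np.float32)*1000))
E
```

```text
4.4167 [ 0.50087653 -0.25390938  0.25058764] [ -27.   21.   10.   80.   -0. -133.] -164.3482059472171
0.74 [328.4, 202.8, 33.3, 62.2] 1781 740
[ 0.50206881 -0.26509176] 103.9547799701445 [[ 0.4937 -0.2866  0.0674]
 [ 0.5021 -0.2652  0.07  ]
 [ 0.5105 -0.2422  0.0715]]
((501.7818908691406, -264.0164794921875), (9.993182182312012, 47.64715576171875), 13.981842994689941)
902 ((501.8879699707031, -264.9783020019531), (27.659896850585938, 45.83468246459961), 15.039328575134277)
```

View pics/w2.png

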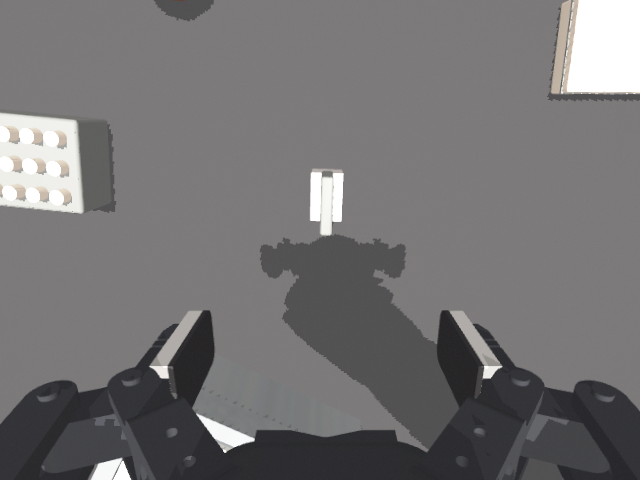

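Wrist view: the grip is at (327,203) and almost vertical in the image, midway between the fingers. There is nothing nearby.

>>> arm_command --pt "0.001 -0.0105 -0.02 -1.6 0.085" --pt "0 0 -0.03 0 0.085" --pt "0 0 -0.03 0 0.085" --pt "0 0 -0.03 0 0.085" --pt "0 0 -0.03 0 0.085" --pt "0 0 -0.025 0 0.085" --pt "0 0 -0.02 0 0.085" --pt "0 0 -0.011 0 0.085" --pt "0 0 0 0 0.085" --pt "0 0 0 0 0.0" --pt "0 0 0 0 0.0" --pt "0 0 0 0 0.0" --squeeze 70

```text
time_s: 5.47
tcp_pos: [0.5031, -0.2658, 0.0562]
tcp_rot: [[0.244, -0.97, 0.003], [-0.97, -0.244, -0.002], [0.002, -0.003, -1.0]]
force: [-0.8, -0.4, 1.3]
opening: 0.0512
finger_force: 0.0
```

>>> arm_command --pt "0 0 0 0 0.0" --pt "0 0 0 0 0.0" --pt "0 0 0 0 0.0" --pt "0 0 0 0 0.0" --pt "0 0 0 0 0.0" --pt "0 0 0 0 0.0"

```text
time_s: 5.97
tcp_pos: [0.5021, -0.2653, 0.055]
tcp_rot: [[0.245, -0.97, 0.001], [-0.97, -0.245, -0.001], [0.001, -0.001, -1.0]]
force: [-0.7, 1.3, 5.4]
opening: 0.0092
finger_force: 68.5
```

>>> arm_command --pt "0 0 0.015 0 0" --pt "0 0 0.03 0 0" --pt "0 0 0.035 0 0" --pt "0 0 0.035 0 0" --pt "0 0 0.03 0 0"

```text
time_s: 6.38
tcp_pos: [0.5014, -0.2649, 0.2006]
tcp_rot: [[0.244, -0.97, -0.001], [-0.97, -0.244, 0.0], [-0.0, 0.0, -1.0]]
force: [0.8, 0.1, -1.9]
opening: 0.009
finger_force: 68.3
```

>>> arm_command --pt "0.001 0.012 0 -5 0" --pt "0.002 0.025 0 -5 0" --pt "0.0025 0.031 0 -5 0" --pt "0.0025 0.031 0 -5 0" --pt "0.0025 0.031 0 -5 0" --pt "0.0025 0.031 0 -5 0" --pt "0.0025 0.031 0 -5 0" --pt "0.0025 0.031 0 -5 0" --pt "0.0025 0.031 0 -5 0" --pt "0.0025 0.031 0 -5 0" --pt "0.0025 0.025 0 -5 0" --pt "0.002 0.0135 0 -2.5 0"

```text
time_s: 7.38
tcp_pos: [0.5285, 0.0613, 0.1984]
tcp_rot: [[-0.687, -0.727, -0.002], [-0.727, 0.687, 0.001], [0.001, 0.002, -1.0]]
force: [0.3, -0.5, -1.3]
opening: 0.0092
finger_force: 68.5
```

>>> arm_command --pt "0 0 0 0 0" --pt "0 0 0 0 0"

```text
time_s: 7.55
tcp_pos: [0.5286, 0.059, 0.1984]
tcp_rot: [[-0.684, -0.729, -0.002], [-0.729, 0.684, -0.001], [0.002, 0.001, -1.0]]
force: [-0.3, -0.2, -1.5]
opening: 0.0093
finger_force: 68.5
```

```bash
python3 - <<'E'
from seg import *
p=shot("wrist"); save(p,"pics/w3.png")
s=arm.read_state();print(s["time_s"],s["tcp_pos"],np.degrees(s["q"]).round(0),np.degrees(np.arctan2(s["tcp_rot"][1][1],s["tcp_rot"][0][1])),s["force"],s["opening"],s["finger_force"])
for n in ("wrist","scene","side"):
    if n!="wrist": p=shot(n); save(p,f"pics/{n}3.png")
    for q in("key","fastener"):
        r=arm.cut_out(p,q)
        if r:
            c=cloud(p,r[0]["pixels"]); print(n,q,r[0]["score"],np.round(r[0]["bbox"]),np.percentile(c,[2,50,98],axis=0).round(4).tolist())
E
```

```text
7.6 [0.5286179  0.05825283 0.19855969] [  6.  19.  -0.  71.  -0. -40.] 136.72235734276944 [-0.16385004  0.35117425 -1.74123213] 0.009292433827667371 68.49440932273865
wrist fastener 0.68 [324. 244. 111.  94.] [[0.4976, 0.0261, 0.0966], [0.5181, 0.0458, 0.0982], [0.5595, 0.0867, 0.1082]]
scene key 0.88 [324. 221.  19.  27.] [[0.5165, 0.0365, 0.1502], [0.5389, 0.0506, 0.1784], [0.5537, 0.0729, 0.218]]
scene fastener 0.65 [324. 244.  28.  16.] [[0.5001, 0.0292, 0.099], [0.5346, 0.0549, 0.1037], [0.5615, 0.0887, 0.1232]]
side key 0.69 [320. 224.  20.  27.] [[0.5073, -0.2442, 0.0003], [0.5344, 0.0722, 0.1739], [0.577, 0.083, 0.2164]]
side fastener 0.62 [320. 254.  33.  18.] [[0.4977, 0.0369, 0.0966], [0.5266, 0.066, 0.1004], [0.5582, 0.0916, 0.1196]]
```

View pics/w3.png

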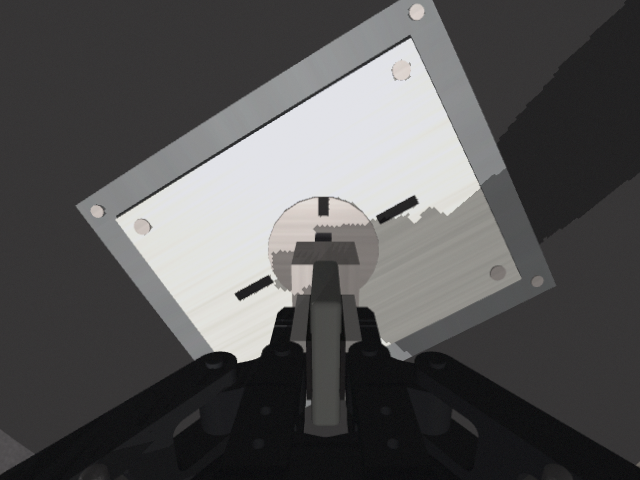

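Wrist view: the slot mark at (323,207), the spigot at (323,238) and the sleeve centred near column 325 are all in line. One numeric check of the axis, then I descend.

```bash
python3 - <<'E'
from seg import *
p=shot("wrist")
for box in ((225,265,273,310),(375,190,425,228),(312,194,334,220)):
    for c,a,m in dark(p,box): print(c.round(1),a,onplane(p,[c],.1)[0].round(4))
hd=[(268,250),(379,250),(323.5,196),(282,211),(365,211)]
print(onplane(p,hd,.1)[:,:2].round(4).tolist())
# sleeve top-face/underside edge: key points by depth
u=np.array([[292,264],[358,264],[300,242],[352,242]]); print(p["depth"][u[:,1],u[:,0]],world(p,u,p["depth"][u[:,1],u[:,0]]).round(4).tolist())
s=arm.read_state();print(s["tcp_pos"],p["P"][:3,3])
E
```

```text
[255.8 287.7] 291 [0.5764 0.0448 0.1   ]
[398.6 209.4] 365 [0.4794 0.0679 0.1   ]
[325. 206.] 153 [0.5094 0.0368 0.1   ]
[[0.553, 0.0328], [0.5043, 0.0789], [0.5059, 0.0319], [0.5297, 0.0217], [0.4944, 0.055]]
[0.15785135 0.1586622  0.18902643 0.18731299] [[0.5243, 0.0333, 0.1752], [0.505, 0.0519, 0.1744], [0.524, 0.0347, 0.1428], [0.5054, 0.0516, 0.1444]]
[0.52921109 0.05793771 0.19937893] [0.47595105 0.00195537 0.32305247]
```

>>> arm_command --pt "-0.001 -0.0015 -0.008 0 0" --pt "0 0 -0.008 0 0" --pt "0 0 -0.004 0 0" --pt "0 0 -0.004 0 0" --pt "0 0 -0.003 0 0" --pt "0 0 -0.003 0 0" --pt "0 0 0 0 0"

```text
time_s: 8.63
tcp_pos: [0.5278, 0.057, 0.1685]
tcp_rot: [[-0.686, -0.727, -0.001], [-0.727, 0.686, -0.0], [0.001, 0.001, -1.0]]
force: [-1.3, 1.2, -1.3]
opening: 0.0092
finger_force: 68.5
```

>>> arm_command --pt "0 0 -0.003 0 0" --pt "0 0 -0.003 0 0" --pt "0 0 -0.002 0 0" --pt "0 0 0 0 0"

```text
time_s: 8.97
tcp_pos: [0.5279, 0.0569, 0.1608]
tcp_rot: [[-0.686, -0.727, -0.001], [-0.727, 0.686, -0.0], [0.001, 0.001, -1.0]]
force: [-0.0, 1.1, -2.1]
opening: 0.0088
finger_force: 68.5
```

>>> arm_command --pt "0 0 -0.002 0 0" --pt "0 0 -0.002 0 0" --pt "0 0 0 0 0"

```text
time_s: 9.22
tcp_pos: [0.528, 0.0569, 0.1569]
tcp_rot: [[-0.686, -0.727, -0.001], [-0.727, 0.686, -0.0], [0.0, 0.0, -1.0]]
force: [0.0, -0.3, -2.2]
opening: 0.0093
finger_force: 68.5
```

>>> arm_command --pt "0 0 -0.001 0 0" --pt "0 0 -0.001 0 0" --pt "0 0 0 0 0" --pt "0 0 0 0 0"

```text
time_s: 9.55
tcp_pos: [0.5282, 0.057, 0.1553]
tcp_rot: [[-0.686, -0.727, -0.0], [-0.727, 0.686, 0.0], [0.0, 0.0, -1.0]]
force: [-0.2, 0.5, -1.4]
opening: 0.0091
finger_force: 68.5
```

>>> arm_command --pt "0 0 -0.001 0 0" --pt "0 0 0 0 0" --pt "0 0 0 0 0"

```text
time_s: 9.8
tcp_pos: [0.5284, 0.0569, 0.1549]
tcp_rot: [[-0.686, -0.727, 0.001], [-0.727, 0.686, 0.0], [-0.001, -0.001, -1.0]]
force: [-1.2, 0.7, 2.4]
opening: 0.0092
finger_force: 69.2
```

Contact at about 4 N at the expected height, so the sleeve is seated. Now I turn clockwise by 60° plus about 4° for the play.

>>> arm_command --pt "0 0 0 -2 0" --pt "0 0 0 -5 0" --pt "0 0 0 -5 0" --pt "0 0 0 -5 0" --pt "0 0 0 -5 0" --pt "0 0 0 -5 0" --pt "0 0 0 -5 0"

```text
time_s: 10.38
tcp_pos: [0.5279, 0.0577, 0.1548]
tcp_rot: [[-0.968, -0.249, -0.0], [-0.249, 0.968, 0.002], [-0.0, 0.002, -1.0]]
force: [-2.4, 3.1, 2.8]
opening: 0.009
finger_force: 69.1
```

>>> arm_command --pt "0 0 0 -5 0" --pt "0 0 0 -5 0" --pt "0 0 0 -5 0" --pt "0 0 0 -5 0" --pt "0 0 0 -5 0" --pt "0 0 0 -4 0" --pt "0 0 0 -3 0" --pt "0 0 0 0 0" --pt "0 0 0 0 0" --pt "0 0 0 0 0"

```text
time_s: 11.22
tcp_pos: [0.528, 0.0585, 0.1547]
tcp_rot: [[-0.955, 0.296, -0.0], [0.296, 0.955, 0.003], [0.001, 0.003, -1.0]]
force: [-2.8, 4.7, 3.0]
opening: 0.0092
finger_force: 69.1
```

```bash
python3 - <<'E'
from seg import *
p=shot("wrist"); save(p,"pics/w4.png")
s=arm.read_state();print(s["time_s"],s["tcp_pos"],np.degrees(s["q"]).round(0),np.degrees(np.arctan2(s["tcp_rot"][1][1],s["tcp_rot"][0][1])),s["force"],s["torque"],s["opening"])
E
```

```text
11.2667 [0.52795788 0.0584962  0.15469678] [ 6. 21. -5. 65.  0. 23.] 72.809249402537 [-1.91556998  4.16199548  3.31075903] [1.20833112 0.50382334 0.04399955] 0.009019063158986103
```

View pics/w4.png

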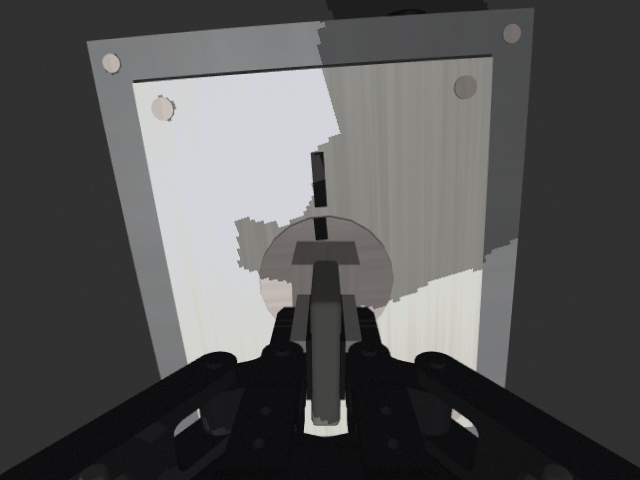

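Slot mark at (321,228) lines up with the index line at (319,180). Now I relieve the side load and press down.

>>> arm_command --pt "0 0.0015 -0.001 0 0" --pt "0 0 -0.001 0 0" --pt "0 0 -0.001 0 0" --pt "0 0 -0.001 0 0" --pt "0 0 -0.001 0 0" --pt "0 0 -0.001 0 0" --pt "0 0 -0.001 0 0" --pt "0 0 -0.001 0 0" --pt "0 0 0 0 0" --pt "0 0 0 0 0" --squeeze 90

```text
time_s: 12.1
tcp_pos: [0.5281, 0.0587, 0.1489]
tcp_rot: [[-0.955, 0.297, 0.002], [0.298, 0.955, 0.001], [-0.001, 0.002, -1.0]]
force: [-7.3, 1.8, 17.1]
opening: 0.0086
finger_force: 92.1
```

>>> arm_command --pt "-0.001 0 -0.001 0 0" --pt "0 0 -0.0005 0 0" --pt "0 0 0 0 0" --pt "0 0 0 0 0" --pt "0 0 0 0 0" --pt "0 0 0 0 0"

```text
time_s: 12.6
tcp_pos: [0.528, 0.0587, 0.1488]
tcp_rot: [[-0.955, 0.298, 0.004], [0.298, 0.955, 0.001], [-0.004, 0.002, -1.0]]
force: [-8.9, 2.6, 23.8]
opening: 0.0093
finger_force: 93.0
```

```bash
python3 - <<'E'
from seg import *
p=shot("wrist"); q=shot("side"); save(p,"pics/w5.png")
s=arm.read_state();print(s["time_s"],s["tcp_pos"],np.array(s["tcp_rot"]).round(3).tolist(),s["force"],s["torque"],s["opening"],s["finger_force"])
r=arm.cut_out(q,"key"); k=cloud(q,r[0]["pixels"]) if r else np.zeros((1,3)); print(np.percentile(k,[2,98],axis=0))
for u,v in((170,60),(250,48),(400,40),(200,90),(250,90),(430,80)):
    print((u,v),world(p,[[u,v]],[p["depth"][v,u]])[0].round(4))
E
```

```text
12.7 [0.52803598 0.05876466 0.14883174] [[-0.955, 0.298, 0.005], [0.298, 0.955, 0.001], [-0.004, 0.002, -1.0]] [-7.71837952  1.61295478 23.68571651] [0.50630849 2.00441019 0.03892784] 0.008774532387956356 92.9584264755249
[[0.50525874 0.05398969 0.09371037]
 [0.55205803 0.07827526 0.16529758]]
(170, 60) [0.4104 0.0238 0.0886]
(250, 48) [0.4167 0.0588 0.0887]
(400, 40) [0.4327 0.1214 0.0879]
(200, 90) [0.426  0.0317 0.0887]
(250, 90) [0.4327 0.0529 0.0888]
(430, 80) [0.4523 0.1298 0.0892]
```

View pics/w5.png

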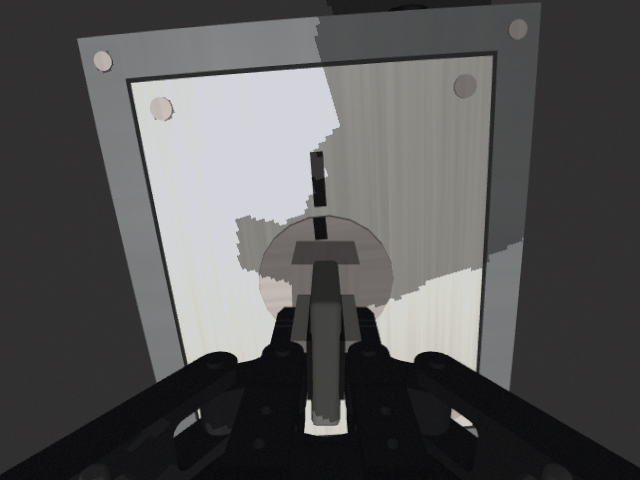

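The panel (z 0.0888) is flush with its frame (z 0.0887), the slot still lines up with the index lines, and the force is steady at about 24 N. Handing in.

```bash
python3 -c "
from workcell import arm
print(arm.job_done())"
```

```text
the job is handed in; nothing more can be done
None
```

The job is handed in at about 12.7 s: the key's sleeve is seated on the spigot, the slot lines up with the index lines, and the panel measured flush and held down at about 24 N with the key still gripped (the judge's verdict was not shown).

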